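Take the flow chamber off the microscope

ROBOT

A 6-joint arm with a two-finger parallel gripper is mounted at the origin on the work surface. World frame = base frame: x ahead of the robot, y to its left, z up, the work surface at z = 0. Lengths are in mm, angles in rad, forces in N, time in s.
With the tool pointing down it reaches from about 275 to 825 mm from the base axis. Payload 4.9 kg.
Tool frame: the origin (TCP) lies at the centre of the arm's flange, where the gripper is bolted on; the fingertips stand 173 mm ahead of it and the grasp point (between the pads) lies grip_depth ahead of it (grip_depth is the distance from the TCP to the grasp point, in mm); z points along the fingers, y is the line along which they close (so a half turn about z gives the same grasp; the last joint's range is limited). The gripper opens to 85 mm and grips with 20 to 120 N. Pads are 22 mm wide; open, the fingers measure 114 mm over their backs; the gripper's body (76 mm by 85 mm) begins 54 mm behind the grasp point. The pads swing forward as they close: fully open they stand 13 mm farther back than shut.
Start: joints at [-1.351, 0.326, -0.193, 1.052, 0, 1.437], TCP at [190.568, -515.949, 404.681] pointing down, gripper open.
Joint ranges: [-2.65, 2.65], [-0.97, 1.79], [-1.3, 1.35], [-1.93, 2.1], [-1.47, 1.37], [-3.14, 3.14]. Speed limits (rad/s): [2.57, 2.57, 3.14, 3.14, 3.14, 3.14].

INTERFACE

Orientations are given as a unit quaternion [w, x, y, z].
In Python, from rig import get_state, snapshot, calibration, hand_in, grip_depth gives the robot as it stands. The module is installed in compiled form; this text tells all that it offers.
- The arm moves only by the tool servo_tool, never from a script. Its argument "deltas" is a list of rows, each a list of 5 numbers: the closure in counts, from 0 (fully open) to 255 (shut), then the shift along the tool's x, y, z in cm, then the turn about the tool's z in rad. A call has 1 to 8 rows; each row shifts and turns the commanded pose from where the row before left it, along the tool's axes as they then stand; what a row does not reach is not made up. A row lasts 1/12 s, in which the tool goes at most 41.7 mm and 7.16 degrees, less where a joint would pass 70% of its speed; a pose out of reach is approached as far as the arm can. A call with a gripper value outside its range is refused whole. The fingers move at their own pace and stop on an object; "squeeze" is the grip in N (left out, the last holds). Time passes only in rows, so rows that do not move let the fingers close. It gives the time, the measured TCP pose, the force, the opening and the grip force at its end, in the units of the state.
- get_state(): the state, without advancing time (a new reading comes with each control period).
- snapshot(name): name is "side" or "top" or "wrist"; returns the picture (384x512x3 uint8, red, green, blue); there is no depth.
- calibration(name): a dict with "camera_matrix" (3x3 intrinsics, pixels), "R" (3x3) and "t" (3): a world point X has camera coordinates R X + t; the wrist camera has in their place "hand_eye" (4x4, takes a point from camera to tool coordinates, whose origin is the TCP and whose axes are the flange's). Camera axes: x right, y down, z forward; pixel columns grow to the right and rows downward; lengths in mm; the calibration is good to about 2 mm. The wrist camera is an equidistant fisheye: a pixel r from the principal point sees the ray r / f radians off the axis. A picture is of the moment at which its call begins: read the wrist's pose just before it. calibration takes no time and is no camera call.
- hand_in(): hands the job in; it is judged then, once.
The state is a dict: "time": time; "qpos": joint angles; "joint_velocities": joint speeds; "tau": joint torques, N m; "position": TCP position; "tool_rot": TCP orientation; "ft_force": force on the tool from outside, world axes, zero at the start; "torque": the same for the moment, N m; "grip_width": finger opening in mm; "grasp_force": force on a finger pad.
Only numpy, scipy, OpenCV 4.12 (cv2) and the standard library are available. Lean on these libraries where they do the work, as an engineer would, in place of code of your own. Each camera call takes 0.05 s, during which the arm holds its last target. There are 200 camera calls.

TASK

The imaging run is over. Throw the stage clamp with the red handle fully open, take the flow chamber out from under the condenser and lay it gently, flat and right way up, on the steel top of the warming plate, inside its rim. Keep the chamber roughly level on the way, do not knock the condenser, leave the clamp open and leave the other things on the bench where they are.

Things in the scene. Friction and masses are not known exactly. Their poses are not given: they have to be found in the camera images.
- microscope: Cream digital inverted microscope, fixed. Origin on the bench under its optical axis; x points away from the robot side, y to the clamp side, z up. Black stage: top 160 mm up, x -115..115, y -115..135. Pillar at y -208..-162, x +-31, up to 435; lamp arm over the stage 404..477 up; lamp and condenser hang from it over the axis. Foot x +-100, y -210..120.
- condenser: Black condenser hanging over the chamber, fixed to the microscope, axes parallel to it. Origin at the centre of its underside, 228 mm over the bench and 42 mm over the chamber's lid. Radius 36 mm at the underside, 48 mm from 15 to 75 mm above it, 28 mm above that up to the lamp head (radius 36 mm, from 395 mm over the bench). It blocks a vertical gripper at the grip block: lean the tool back to the robot side.
- seat (a point): Centre of the seat on the stage, 166 mm over the bench; axes as the microscope. The chamber's origin lies here when seated. Strips 5 mm high round the chamber (beside it, behind it, and 24 mm wide in front of it) locate it with about 2 mm play; beside the grip block lies only the bare stage, 6 mm lower than the seat.
- chamber: Flow chamber, 125 x 70 mm, 0.24 to 0.39 kg. Origin: centre of its underside; x along its length. Blue grip block at the -x end (robot side when seated): x -62..-31, 44 mm wide in y, 34 mm tall. Rest: black frame 70 mm wide, 10 mm thick, clear lid 60 mm wide, top at 20 mm; two white ports up to 29 mm. Its centre of mass lies 9 mm from the origin towards the block.
- clamp_bar (a joint): Holding bar of the toggle clamp (rad): 0 clamped level on the chamber's lid, 1.5 fully open and upright. Locked past dead centre: it cannot be lifted itself, only worked by the red handle. Stays where the handle is left; the handle needs a few newtons. Clamp base: microscope x -49..-7, y 67..125. Open, the bar stands about 100 mm over the stage at x -28, y 50..105.
- clamp_grip (a point): Middle of the red handle grip (round bar, 18 mm thick, 93 mm long, 39 mm of it beyond this point). Clamped, it stands up, leaning 16 degrees to microscope +y, this point 133 mm over the stage; to open, it swings to microscope +y and down by 83 degrees, till it points 10 degrees below level, in the microscope's y-z plane. Site axes as the microscope when clamped, turning with the handle.
- clamp_swing (a point): Centre of the handle's swing, fixed on the microscope, axes as the microscope: clamp_grip travels an arc of 113 mm radius about it in the microscope's y-z plane, from 16 degrees (clamped) to 93 (fully open; clamp_bar passes 1.0 at 78), measured from straight up towards +y. Pinch the grip along microscope x and it turns between the fingers.
- warmer: Bench warming plate, fixed: white case, 200 (x) x 270 mm (y), with a flat steel plate on top, 66 mm over the bench, inside a steel rim 5 mm thick that stands 8 mm above the plate. Origin: centre of its underside.
- tape_dispenser: Dark teal tape dispenser, 130 x 50 mm, 100 mm tall; bystander. Origin: centre of its underside.
- pipette_can: Square metal pipette can, 68 mm wide, 215 mm tall; bystander. Origin: centre of its underside.
- dishes: Two stacked pink culture dishes, 92 mm across, 31 mm tall; bystander. Origin: centre of the underside.
Things that resemble listed ones, but are neither listed nor needed, are in the scene too. Leave any yellow look-alike of the chamber alone.

How it is judged (in metres and radians):
On the way, in this order (a step that is already met when the one before it is completed fails the run):
1. the clamp is thrown open while the chamber still lies in its seat (value of joint clamp_bar above 1 rad and distance between chamber and seat below 0.012 m), for 0.2 s.
2. the chamber is lifted clear of its locating strips (z of chamber in the frame of seat above 0.006 m), for 0.1 s.
At the end, for the whole second after the job is handed in: The chamber rests flat (within 3.5 degrees) and right way up on the steel plate of the warming plate, wholly inside the rim, still and released; the clamp bar stands open (beyond 1.0 rad) (value of joint clamp_bar above 1 rad and x of chamber in the frame of warmer between -0.085 and 0.085 m and y of chamber in the frame of warmer between -0.12 and 0.12 m and z of chamber in the frame of warmer between 0.062 and 0.07 m and angle between chamber's own z axis and vertical below 0.06 rad and contact force between chamber and warmer above 0.5 N and linear speed of chamber below 0.02 m/s); the robot touches nothing.
It fails at once if the condenser is knocked (over 12 N) (contact force between anything else and condenser above 12 N).
It fails at once if the chamber is tipped more than 30 degrees from level (angle between chamber's own z axis and vertical above 0.52 rad).
It fails at once if the chamber is dropped or slammed onto the warming plate (faster than 0.4 m/s within 26 mm above it) (z of chamber in the frame of warmer below 0.092 m and linear speed of chamber above 0.4 m/s).
It fails at once if a bystander is moved by more than 30 mm (distance of any of tape_dispenser, pipette_can, dishes from where it was at the start of the episode above 0.03 m).
It also fails if it takes over 67 s, if anything falls off the work surface, if the arm or the gripper's body presses on something with over 40 N, if the wrist force passes 120 N, or if a joint passes its speed limit or range.

## Working session

There is one attempt and no reset: what is moved stays moved. The work goes in short steps, Python scripts to look and compute and a tool call to move; the robot and the scene stay as the last step left them, time stands still between calls to the robot, and variables do not carry over. Pictures are saved under pics/ and viewed, at most 10 in all, crops included, and the job is handed in when it is done.

Besides the shell and the picture viewer there is one more tool, called after "Call:" as name(argument=value, ...), one argument or row to a line, values as JSON. servo_tool: Moves the arm, as the interface text tells. Its arguments: {"type":"object","properties":{"deltas":{"type":"array","items":{"type":"array","items":{"type":"number"}}},"squeeze":{"type":"number"}},"required":["deltas"]}

```bash
mkdir -p pics; python3 - <<'E'
from rig import *
import cv2, numpy as np
print(get_state()); print(grip_depth)
for n in ("side","top"):
    im=snapshot(n); cv2.imwrite(f"pics/{n}0.png",im[:,:,::-1]); print(n,calibration(n))
print(calibration("wrist"))
im=snapshot("wrist"); cv2.imwrite("pics/wrist0.png",im[:,:,::-1])
E
```

```text
{'time': 0.0, 'qpos': array([-1.35121121e+00,  3.26922758e-01, -1.93598680e-01,  1.05200902e+00,
       -9.03763004e-06,  1.43659526e+00]), 'joint_velocities': array([ 4.91757728e-04,  4.22285428e-04,  9.89286881e-05,  4.14949342e-04,
       -6.27883168e-04, -4.09159546e-04]), 'tau': array([ 3.94704257e-04, -4.43398690e+01,  2.62441295e+01,  1.54071115e-02,
       -1.66529835e-04, -8.77242002e-06]), 'position': array([ 190.49299667, -515.64411296,  403.90746953]), 'tool_rot': array([-8.66084490e-04,  9.84394801e-01,  1.75971940e-01, -4.15203188e-05]), 'ft_force': array([-0.09218372, -0.53334113,  0.59804124]), 'torque': array([ 0.02822459,  0.04922982, -0.02950406]), 'grasp_force': 0.0, 'grip_width': 85.74706171722718}
154.70000000000002
side {'camera_matrix': array([[348.68679187,   0.        , 255.53586575],
       [  0.        , 348.68679187, 185.9427519 ],
       [  0.        ,   0.        ,   1.        ]]), 'R': array([[-0.906536  , -0.42211417, -0.00347872],
       [-0.20475571,  0.4469118 , -0.87083003],
       [ 0.36914438, -0.78872649, -0.49157193]]), 't': array([476.9261791
[... 282 characters left out ...]
[-9.79033504e-01, -3.41008188e-03, -2.03670739e-01],
       [ 2.03669498e-01,  7.10748761e-04, -9.79039443e-01]]), 't': array([ -11.95551434,  551.12349016, 1628.36377632])}
{'camera_matrix': array([[297.31863964,   0.        , 258.84913936],
       [  0.        , 297.31863964, 193.71284815],
       [  0.        ,   0.        ,   1.        ]]), 'hand_eye': array([[-2.43418226e-04, -9.47186738e-01, -3.20682435e-01,
         8.17724162e+01],
       [ 9.99999584e-01, -5.12496978e-04,  7.54678740e-04,
        -3.30541858e-01],
       [-8.79170473e-04, -3.20682118e-01,  9.47186469e-01,
         3.01531140e+01],
       [ 0.00000000e+00,  0.00000000e+00,  0.00000000e+00,
         1.00000000e+00]])}
```

View pics/side0.png

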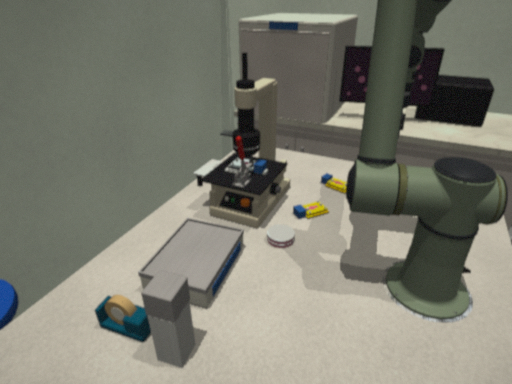

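View pics/top0.png

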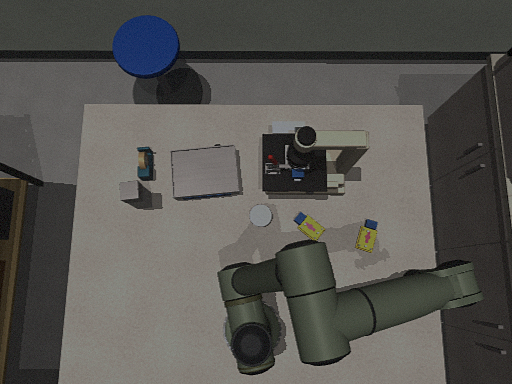

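The side view shows the microscope at about (250,170), red handle (240,148), blue grip block (260,166), warmer (197,258), can (170,315), tape (123,315), dishes/disc (281,236), and yellow look-alikes at (310,210) and (337,184). In the top view the stage is at (295,163), red handle (270,157), blue block (298,174), warmer (205,172), and yellow look-alikes (310,226) and (367,236). The chamber is the one with the blue block on the stage, under the condenser.

```bash
cat > h.py <<'E'
from rig import *
import cv2, numpy as np
from scipy.spatial.transform import Rotation as Ro
def ray(n,p,st=None):
    c=calibration(n);K=c["camera_matrix"]
    v=np.array([(p[0]-K[0,2])/K[0,0],(p[1]-K[1,2])/K[1,1],1.])
    if n!="wrist":
        R=c["R"];return -R.T@c["t"],R.T@v/np.linalg.norm(v)
    r=np.hypot(v[0],v[1]);d=np.array([*(v[:2]/max(r,1e-9)*np.sin(r)),np.cos(r)])
    H=c["hand_eye"];st=st or get_state();q=st["tool_rot"];R=Ro.from_quat([*q[1:],q[0]]).as_matrix()
    return st["position"]+R@H[:3,3],R@H[:3,:3]@d
def onz(n,p,z,st=None):
    o,d=ray(n,p,st);return o+d*(z-o[2])/d[2]
def tri(*rs):
    A=sum(np.eye(3)-np.outer(d,d) for o,d in rs);b=sum((np.eye(3)-np.outer(d,d))@o for o,d in rs)
    return np.linalg.solve(A,b)
def proj(n,X,st=None):
    c=calibration(n);K=c["camera_matrix"]
    if n!="wrist": v=c["R"]@X+c["t"];v=v/v[2]
    else:
        H=c["hand_eye"];st=st or get_state();q=st["tool_rot"];R=Ro.from_quat([*q[1:],q[0]]).as_matrix()
        v=H[:3,:3].T@(R.T@(np.asarray(X)-st["position"])-H[:3,3]);a=np.arctan2(np.hypot(*v[:2]),v[2]);v=v/np.hypot(*v[:2])*a
    return K[:2,:2]@v[:2]+K[:2,2]
def mask(im,c):
    h=cv2.cvtColor(im,cv2.COLOR_RGB2HSV);H,S,V=[h[...,i].astype(int) for i in range(3)]
    return {"red":((H<8)|(H>172))&(S>150)&(V>60),"blue":(H>100)&(H<125)&(S>110)&(V>40),"dark":V<45}[c].astype(np.uint8)
def blobs(im,c,a=8):
    n,l,s,ce=cv2.connectedComponentsWithStats(mask(im,c))
    return [(s[i].tolist(),ce[i].round(1).tolist()) for i in range(1,n) if s[i,4]>=a]
E
python3 - <<'E'
from h import *
for n in("side","top"):
    im=cv2.imread(f"pics/{n}0.png")[:,:,::-1].copy()
    for c in("red","blue"): print(n,c,blobs(im,c))
t=cv2.imread("pics/top0.png")[110:210,165:375];s=cv2.imread("pics/side0.png")[110:225,185:305]
a=cv2.resize(t,None,fx=3.8,fy=3.8,interpolation=3);a=a[:, :798];b=cv2.resize(s,None,fx=1.8,fy=1.8,interpolation=3)
o=np.zeros((600,800,3),np.uint8);o[:a.shape[0],:a.shape[1]]=a;o[385:385+b.shape[0],:b.shape[1]]=b
cv2.imwrite("pics/crop1.png",o)
E
```

```text
side red [([235, 136, 9, 23, 115], [239.7, 146.2])]
side blue [([270, 22, 27, 8, 160], [283.3, 25.4]), ([254, 159, 13, 15, 142], [259.7, 165.6]), ([322, 174, 9, 9, 45], [325.7, 177.6]), ([294, 206, 11, 12, 96], [299.2, 211.0]), ([213, 244, 27, 50, 233], [225.3, 268.9]), ([0, 279, 18, 49, 629], [6.7, 302.1])]
top red [([268, 155, 5, 4, 17], [269.9, 156.6])]
top blue [([112, 15, 67, 62, 3175], [145.0, 45.2]), ([292, 169, 12, 8, 89], [297.3, 172.7]), ([295, 212, 11, 12, 76], [299.9, 217.7]), ([366, 220, 11, 9, 77], [371.1, 223.9])]
```

View pics/crop1.png

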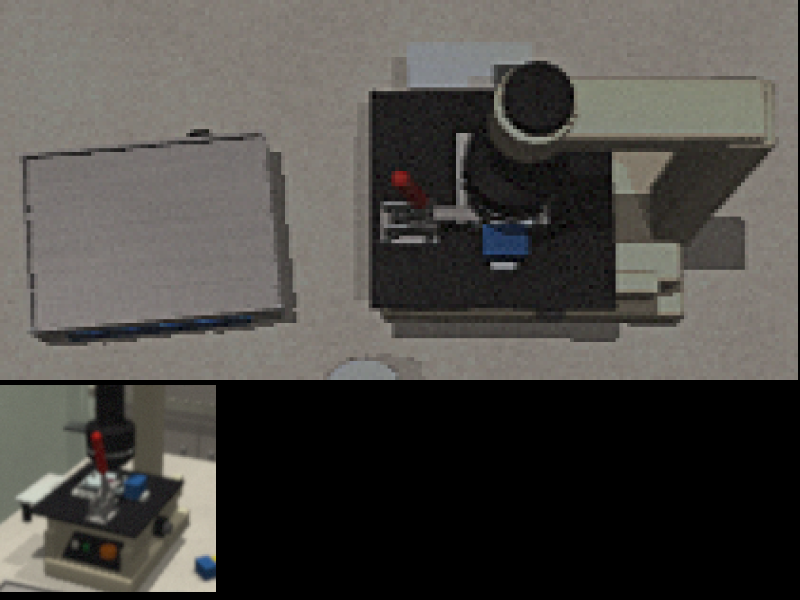

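The crop shows the stage corners near crop (371,92), (371,307) and (614,309); the red handle tip is at (400,178), the blue block at (506,240) and the warmer corners at (23,157), (265,134), (284,310), (33,330). The chosen target is the blue block under the condenser on the black stage.

```bash
python3 - <<'E'
from h import *
f=lambda u,v:(165+u/3.8-.4,110+v/3.8-.4)
for nm,p in dict(nl=(371,307),fl=(371,92),nr=(614,309)).items(): print("stage",nm,onz("top",f(*p),160).round(1))
for p in((23,157),(265,134),(284,310),(33,330)): print("warm",onz("top",f(*p),74).round(1))
for p in((484,256),(528,256),(484,228),(528,228)): print("blk",onz("top",f(*p),200).round(1))
im=cv2.imread("pics/side0.png")[:,:,::-1].copy()
m=mask(im,"red");ys,xs=np.nonzero(m);print([(y,xs[ys==y].mean().round(1)) for y in sorted(set(ys))])
print("tipblob",tri(ray("top",(269.9,156.6)),ray("side",(239.5,141))))
print("blocktop",tri(ray("top",(297.3,172.7)),ray("side",(260,163))))
t=cv2.imread("pics/top0.png")[:,:,::-1].copy();h=cv2.cvtColor(t,cv2.COLOR_RGB2HSV)
m=((h[...,0]<8)|(h[...,0]>172))&(h[...,1]>90);ys,xs=np.nonzero(m[145:175,255:290]);print(list(zip(xs+255,ys+145)))
E
```

```text
stage nl [526.5 -38.7 160. ]
stage fl [754.4 -38.8 160. ]
stage nr [ 525.3 -283.7  160. ]
warm [709.3 337.7  74. ]
warm [736.3  75.2  74. ]
warm [540.7  52.3  74. ]
warm [518.1 318.4  74. ]
blk [ 570.2 -149.8  200. ]
blk [ 570.3 -193.3  200. ]
blk [ 598.8 -150.2  200. ]
blk [ 598.9 -193.9  200. ]
[(np.int64(136), np.float64(238.0)), (np.int64(137), np.float64(238.5)), (np.int64(138), np.float64(238.0)), (np.int64(139), np.float64(238.5)), (np.int64(140), np.float64(238.5)), (np.int64(141), np.float64(239.0)), (np.int64(142), np.float64(239.0)), (np.int64(143), np.float64(239.0)), (np.int64(144), np.float64(239.0)), (np.int64(145), np.float64(239.0)), (np.int64(146), np.float64(240.0)), (np.int64(147), np.float64(240.0)), (np.int64(148), np.float64(240.0)), (np.int64(149), np.float64(240.0)), (np.int64(150), np.float64(240.0)), (np.int64(151), np.float64(241.0)), (np.int64(152), np.float64(241.0)), (np.int64(153), np.float64(241.0)), (np.int64(154), np.float64(241.0)), (np.int64(155), np.float64(241.0)), (np.int64(156), np.float64(241.5)), (np.int64(157), np.float64(241.5)), (np.int64
[... 1253 characters left out ...]
.int64(275), np.int64(160)), (np.int64(276), np.int64(160)), (np.int64(271), np.int64(161)), (np.int64(273), np.int64(161)), (np.int64(274), np.int64(161)), (np.int64(275), np.int64(161)), (np.int64(276), np.int64(161)), (np.int64(277), np.int64(161)), (np.int64(272), np.int64(162)), (np.int64(273), np.int64(162)), (np.int64(274), np.int64(162)), (np.int64(275), np.int64(162)), (np.int64(276), np.int64(162)), (np.int64(277), np.int64(162)), (np.int64(273), np.int64(163)), (np.int64(274), np.int64(163)), (np.int64(275), np.int64(163)), (np.int64(276), np.int64(163)), (np.int64(274), np.int64(164)), (np.int64(275), np.int64(164)), (np.int64(276), np.int64(164)), (np.int64(283), np.int64(169))]
```

Call:
servo_tool(
  deltas=[
    [0,2.8,-2.9,-0.2,0],
    [0,2.8,-2.9,-0.2,0],
    [0,2.8,-2.9,-0.2,0],
    [0,2.8,-2.9,-0.2,0],
    [0,2.8,-2.9,-0.2,0],
    [0,2.8,-2.9,-0.2,0],
    [0,2.8,-2.9,-0.2,0],
    [0,2.8,-2.9,-0.2,0],
  ],
)

```text
time: 0.82
position: [320.4, -218.8, 420.7]
tool_rot: [-0.0, 0.984, 0.176, 0.0]
ft_force: [0.8, 0.1, -0.1]
grip_width: 85.3
grasp_force: 0.0
```

Call:
servo_tool(
  deltas=[
    [0,2.8,-2.9,-0.2,0],
    [0,2.8,-2.9,-0.2,0],
    [0,2.8,-2.9,-0.2,0],
    [0,2.8,-2.9,-0.2,0],
    [0,2.8,-2.9,-0.2,0],
    [0,2.8,-2.9,-0.2,0],
    [0,2.8,-2.9,-0.2,0],
    [0,2.8,-2.9,-0.2,0],
  ],
)

```text
time: 1.48
position: [450.3, 76.7, 436.8]
tool_rot: [0.0, 0.984, 0.176, 0.0]
ft_force: [0.8, -0.9, 0.2]
grip_width: 85.5
grasp_force: 0.0
```

Call:
servo_tool(
  deltas=[
    [0,0,0,0,-0.12],
    [0,0,0,0,-0.12],
    [0,0,0,0,-0.12],
    [0,0,0,0,-0.12],
    [0,0,0,0,-0.12],
    [0,0,0,0,-0.12],
    [0,0,0,0,-0.12],
    [0,0,0,0,-0.12],
  ],
)

```text
time: 2.15
position: [449.9, 74.6, 436.4]
tool_rot: [-0.0, 0.79, 0.613, -0.0]
ft_force: [-0.1, 0.4, 0.1]
grip_width: 85.5
grasp_force: 0.0
```

Call:
servo_tool(
  deltas=[
    [0,0,0,0,-0.12],
    [0,0,0,0,-0.12],
    [0,0,0,0,-0.12],
    [0,0,0,0,-0.12],
    [0,0,0,0,-0.12],
    [0,0,0,0,-0.12],
    [0,0,0,0,-0.12],
    [0,0,0,0,-0.028],
  ],
)

```text
time: 2.82
position: [449.9, 74.5, 436.4]
tool_rot: [-0.0, 0.46, 0.888, -0.0]
ft_force: [-0.4, 0.4, 0.6]
grip_width: 85.4
grasp_force: 0.0
```

Call:
servo_tool(
  deltas=[
    [0,0,0,0,-0.12],
    [0,0,0,0,-0.12],
    [0,0,0,0,-0.12],
    [0,0,0,0,-0.12],
    [0,0,0,0,-0.12],
    [0,0,0,0,-0.12],
    [0,0,0,0,-0.12],
    [0,0,0,0,-0.12],
  ],
)

```text
time: 3.48
position: [449.9, 74.5, 436.4]
tool_rot: [-0.0, -0.003, 1.0, 0.0]
ft_force: [0.1, -0.1, -0.2]
grip_width: 85.2
grasp_force: 0.0
```

```bash
python3 -c "
from h import *
print(get_state())"
```

```text
{'time': 3.4833, 'qpos': array([ 2.05380691e-03,  1.30207373e-01, -3.65020375e-01,  1.07616184e+00,
        1.99671742e-05, -4.09539747e-03]), 'joint_velocities': array([ 5.37714507e-04, -5.32658566e-04, -3.00948828e-04,  1.01130194e-03,
       -1.37925044e-03, -1.42560756e+00]), 'tau': array([-7.23022586e-04, -3.38049495e+01,  2.64865422e+01,  5.76271254e-03,
       -3.30000712e-04,  1.18556164e+00]), 'position': array([449.92222321,  74.52680963, 436.43790329]), 'tool_rot': array([-2.96619387e-04, -3.07459425e-03,  9.99995229e-01,  1.02863796e-05]), 'ft_force': array([ 0.11547745, -0.0744833 , -0.18455809]), 'torque': array([ 0.03463406, -0.01518412,  0.02197427]), 'grasp_force': 0.0, 'grip_width': 85.23926893485813}
```

Call:
servo_tool(
  deltas=[
    [0,0,0,-4,0],
    [0,0,0,-4,0],
    [0,0,0,-4,0],
    [0,0,0,-4,0],
    [0,0,0,-4,0],
    [0,0,0,-4,0],
    [0,0,0,-4,0],
    [0,0,0,-4,0],
  ],
)

```text
time: 4.15
position: [449.2, 74.5, 758.6]
tool_rot: [0.0, -0.0, 1.0, 0.0]
ft_force: [0.5, -0.3, 1.8]
grip_width: 85.2
grasp_force: 0.0
```

```bash
python3 -c "
from h import *
s=get_state();print(s['qpos'],s['position'],s['tool_rot'])"
```

```text
[2.08850301e-03 1.90697331e-01 5.32823981e-01 1.91230985e+00
 4.15895570e-05 1.87233605e-03] [449.16099607  74.54365094 758.6354424 ] [ 3.06523662e-04 -1.08089849e-04  9.99999947e-01  2.14018646e-05]
```

Call:
servo_tool(
  deltas=[
    [0,0,0,-4,0],
    [0,0,0,-4,0],
    [0,0,0,-4,0],
    [0,0,0,-4,0],
  ],
)

```text
time: 4.48
position: [419.3, 71.0, 840.1]
tool_rot: [0.035, -0.0, 0.999, 0.001]
ft_force: [-0.4, 0.9, -0.7]
grip_width: 85.2
grasp_force: 0.0
```

```bash
python3 -c "
from h import *
s=get_state();print(s['qpos'],s['position'],s['tool_rot'])"
```

```text
[-0.00701121  0.22165333  0.82500919  2.10372772  0.00276982 -0.00710689] [419.33729212  71.02233664 840.07738439] [ 3.52138160e-02 -9.65636754e-05  9.99379152e-01  1.13550418e-03]
```

Call:
servo_tool(
  deltas=[
    [0,0,0,-3,0],
    [0,0,0,-3,0],
    [0,0,0,-3,0],
    [0,0,0,-3,0],
    [0,0,0,-3,0],
    [0,0,0,-3,0],
  ],
)

```text
time: 4.98
position: [356.6, 67.0, 887.0]
tool_rot: [0.097, -0.0, 0.995, 0.002]
ft_force: [0.8, 0.4, 0.0]
grip_width: 85.4
grasp_force: 0.0
```

```bash
python3 -c "
from h import *
s=get_state();print(s['qpos'],s['position'],s['tool_rot'])"
```

```text
[-0.02148005  0.10897857  0.83578184  2.10361747  0.00797688 -0.02082105] [356.58866705  66.99507954 887.000185  ] [ 9.69005867e-02 -5.82880994e-05  9.95292210e-01  1.92076659e-03]
```

Call:
servo_tool(
  deltas=[
    [0,-1.5,0,-3,0],
    [0,-1.5,0,-3,0],
    [0,-1.5,0,-3,0],
    [0,-1.5,0,-3,0],
    [0,-1.5,0,-3,0],
    [0,-1.5,0,-3,0],
  ],
)

```text
time: 5.48
position: [358.5, 63.4, 927.0]
tool_rot: [0.168, 0.0, 0.986, 0.002]
ft_force: [0.7, 0.0, -0.5]
grip_width: 85.0
grasp_force: 0.0
```

```bash
python3 -c "
from h import *
s=get_state();print(s['qpos'],s['position'],s['tool_rot'])"
```

```text
[-0.03390183  0.13737746  1.00680442  2.10358294  0.01508532 -0.03118028] [358.52216753  63.44826354 927.00324856] [1.67674978e-01 7.79207129e-05 9.85840336e-01 1.98168421e-03]
```

Call:
servo_tool(
  deltas=[
    [0,-2,0,-3,0],
    [0,-2,0,-3,0],
    [0,-2,0,-3,0],
    [0,-2,0,-3,0],
    [0,-2,0,-3,0],
    [0,-2,0,-3,0],
    [0,-2,0,-3,0],
    [0,-2,0,-3,0],
  ],
)

```text
time: 6.15
position: [342.0, 58.1, 980.7]
tool_rot: [0.267, 0.0, 0.964, 0.002]
ft_force: [-0.3, 0.5, -0.2]
grip_width: 85.3
grasp_force: 0.0
```

```bash
python3 -c "
from h import *
s=get_state();print(s['qpos'],s['position'],s['tool_rot'])"
```

```text
[-0.05858448  0.15879148  1.23142635  2.10364773  0.03371304 -0.04867595] [341.97692992  58.06514054 980.73583783] [2.67076757e-01 2.80084253e-04 9.63673282e-01 1.93180151e-03]
```

Call:
servo_tool(
  deltas=[
    [0,-2,0,-3,0],
    [0,-2,0,-3,0],
    [0,-2,0,-3,0],
    [0,-2,0,-3,0],
    [0,-2,0,-3,0],
  ],
)

```text
time: 6.57
position: [305.8, 55.6, 1013.2]
tool_rot: [0.326, 0.001, 0.945, 0.002]
ft_force: [0.1, -0.7, -0.5]
grip_width: 85.5
grasp_force: 0.0
```

```bash
python3 -c "
from h import *
s=get_state();print(s['qpos'],s['position'],s['tool_rot'])"
```

```text
[-0.08239111  0.12938414  1.32492276  2.10358615  0.05328331 -0.06297998] [ 305.80781005   55.55531121 1013.19233801] [3.26198048e-01 5.07903824e-04 9.45300118e-01 1.50422472e-03]
```

Call:
servo_tool(
  deltas=[
    [255,1.8,-0.9,3.2,0],
    [255,1.8,-0.9,3.2,0],
    [255,1.8,-0.9,3.2,0],
    [255,1.8,-0.9,3.2,0],
    [255,1.8,-0.9,3.2,0],
    [255,1.8,-0.9,3.2,0],
    [255,1.8,-0.9,3.2,0],
    [255,1.8,-0.9,3.2,0],
  ],
  squeeze=20,
)

```text
time: 7.23
position: [344.0, -1.8, 789.6]
tool_rot: [0.326, 0.0, 0.945, 0.001]
ft_force: [0.4, 0.5, 0.3]
grip_width: 0.1
grasp_force: 0.0
```

Call:
servo_tool(
  deltas=[
    [255,1.8,-0.9,3.2,0],
    [255,1.8,-0.9,3.2,0],
    [255,1.8,-0.9,3.2,0],
    [255,1.8,-0.9,3.2,0],
    [255,1.8,-0.9,3.2,0],
    [255,1.8,-0.9,3.2,0],
    [255,1.8,-0.9,3.2,0],
  ],
)

```text
time: 7.82
position: [382.7, -64.0, 535.6]
tool_rot: [0.326, 0.001, 0.946, 0.001]
ft_force: [0.1, -1.0, -0.7]
grip_width: -0.2
grasp_force: 0.0
```

```bash
python3 - <<'E'
from h import *
s=get_state();print(s['qpos'],s['position'],s['tool_rot'])
im=snapshot("wrist");cv2.imwrite("pics/w1.png",im[:,:,::-1])
for c in("red","blue"):print(c,blobs(im,c))
for X in((612,-70.4,293),(612,-60,330),(578,-171.5,200),(640,-171.5,228)):print(proj("wrist",X,s).round())
q=s["tool_rot"];print(Ro.from_quat([*q[1:],q[0]]).as_matrix().round(3))
E
```

```text
[-0.44956785 -0.33342203 -0.64045022  0.65119829  0.27265709 -0.36178356] [382.74229314 -64.0315177  535.60583543] [3.25613592e-01 5.08904002e-04 9.45502059e-01 1.17707608e-03]
red [([235, 166, 32, 65, 947], [250.7, 197.8])]
blue [([1, 0, 26, 14, 313], [13.0, 5.7]), ([355, 31, 108, 17, 901], [407.1, 38.1]), ([154, 99, 41, 37, 1130], [174.6, 117.7]), ([362, 176, 71, 40, 2200], [396.5, 194.2])]
[253. 204.]
[262. 235.]
[170. 124.]
[177. 173.]
[[-0.788  0.     0.616]
 [ 0.002  1.     0.002]
 [-0.616  0.003 -0.788]]
```

View pics/w1.png

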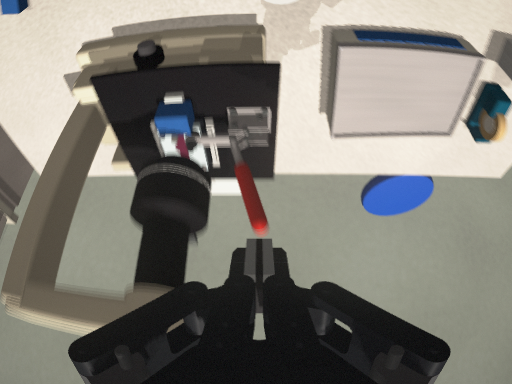

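Wrist view: red handle (235–265, 166–231), as predicted; blue block (175,118) in front of the condenser (172,190); warmer (405,85).

Call:
servo_tool(
  deltas=[
    [255,1.9,-1.1,3.0,0],
    [255,1.9,-1.1,3.0,0],
    [255,1.9,-1.2,3.0,0],
    [255,0,0,0,0],
    [255,-2.0,0,1.55,0],
    [255,-2.0,0,1.55,0],
    [255,-2.0,0,1.55,0],
    [255,-2.0,0,1.55,0],
  ],
)

```text
time: 8.53
position: [496.8, -97.3, 434.0]
tool_rot: [0.327, 0.0, 0.945, 0.001]
ft_force: [-0.2, -0.0, 0.6]
grip_width: -0.0
grasp_force: 0.0
```

Call:
servo_tool(
  deltas=[
    [255,-1.0,0,0.77,0],
    [255,-0.9,0,0.75,0],
    [255,0,0,0,0],
  ],
)

```text
time: 8.78
position: [520.8, -97.4, 432.1]
tool_rot: [0.326, -0.0, 0.945, 0.001]
ft_force: [0.4, -0.3, -0.1]
grip_width: 0.1
grasp_force: 0.0
```

```bash
python3 - <<'E'
from h import *
s=get_state();print(s['qpos'],s['position'],s['ft_force'])
a=snapshot("side")[90:220,190:320,::-1];b=snapshot("top")[110:210,215:345,::-1];w=snapshot("wrist")[:,:,::-1]
o=np.zeros((600,800,3),np.uint8)
o[:260,:260]=cv2.resize(a,(260,260),interpolation=2);o[300:600,:390]=cv2.resize(b,(390,300),interpolation=2);o[:300,400:800]=cv2.resize(w,(400,300))
cv2.imwrite("pics/c2.png",o)
E
```

```text
[-0.38215155  0.03329921 -0.61938174  0.29112095  0.23451395 -0.30602476] [520.75795145 -97.36900451 432.10667312] [ 0.38840003 -0.33244058 -0.12875276]
```

View pics/c2.png

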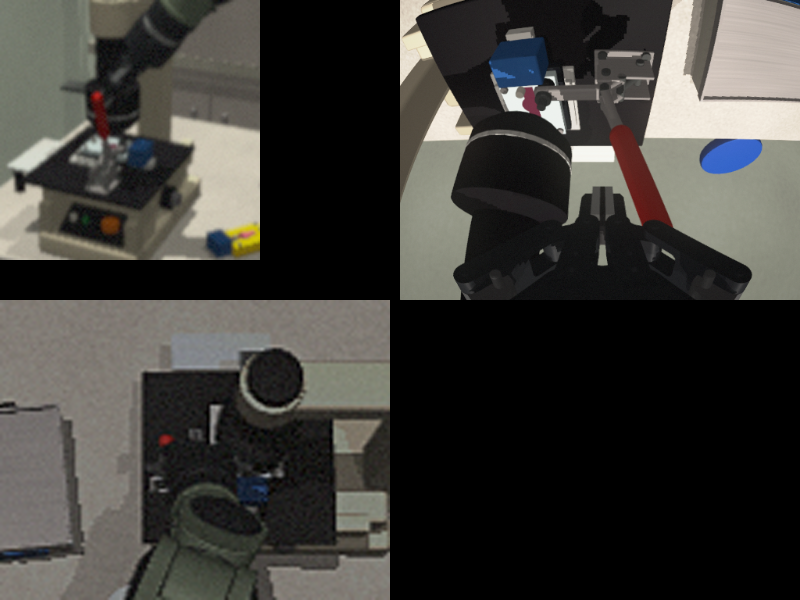

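Composite: fingertips at wrist-crop (600,205) stand just left of the red handle (640,170), and clear of the condenser.

Call:
servo_tool(
  deltas=[
    [255,-0.33,0,-1.39,0],
    [255,0,0.5,0,0],
    [255,0.23,1.2,0.3,0],
    [255,0.23,1.2,0.3,0],
    [255,0.39,1.1,0.5,0],
    [255,0.39,1.1,0.5,0],
  ],
)

```text
time: 9.43
position: [512.8, -45.7, 423.5]
tool_rot: [0.325, 0.001, 0.946, 0.001]
ft_force: [0.2, -0.2, 0.4]
grip_width: 0.4
grasp_force: 0.3
```

Call:
servo_tool(
  deltas=[
    [255,0.42,0.8,0.54,0],
    [255,0.42,0.8,0.54,0],
    [255,0.5,0.67,0.63,0],
    [255,0.5,0.67,0.63,0],
  ],
)

```text
time: 9.77
position: [512.7, -16.0, 392.7]
tool_rot: [0.324, 0.0, 0.946, 0.002]
ft_force: [-0.4, 0.9, -0.3]
grip_width: 0.0
grasp_force: 0.0
```

Call:
servo_tool(
  deltas=[
    [255,0.56,0.5,0.72,0],
    [255,0.56,0.5,0.72,0],
    [255,0.62,0.35,0.78,0],
    [255,0.62,0.35,0.78,0],
  ],
)

```text
time: 10.1
position: [512.7, 1.0, 354.6]
tool_rot: [0.325, 0.0, 0.946, 0.002]
ft_force: [-0.7, -0.4, 1.0]
grip_width: 0.1
grasp_force: 0.3
```

```bash
python3 - <<'E'
from h import *
s=get_state();print(s['qpos'],s['position'],s['ft_force'])
for n in("side","wrist"):
  im=snapshot(n); print(blobs(im,"red"))
  cv2.imwrite(f"pics/{n}3.png",im[:,:,::-1])
a=cv2.imread("pics/side3.png")[90:220,180:310];w=cv2.imread("pics/wrist3.png")
o=np.zeros((384,800,3),np.uint8);o[:280,:280]=cv2.resize(a,(280,280),interpolation=2);o[:,288:]=w
cv2.imwrite("pics/c3.png",o)
E
```

```text
[-0.16953741  0.09356972 -0.7902361   0.03323765  0.10691493 -0.13266647] [512.65591664   1.0097056  354.61371064] [-0.66132213 -0.39116794  1.01793137]
[([221, 173, 17, 15, 96], [228.7, 180.9])]
[([180, 209, 162, 33, 3694], [254.5, 228.2])]
```

View pics/c3.png

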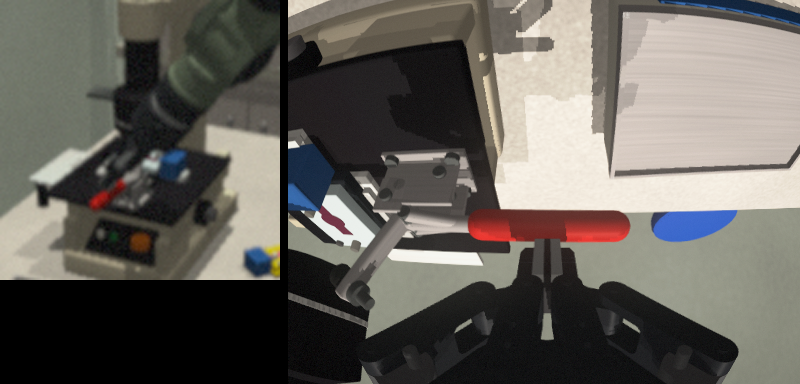

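The handle (crop 470–630, 226) is almost level and the bar has swung up; push a little further to the stop.

Call:
servo_tool(
  deltas=[
    [255,0.62,0.15,0.79,0],
    [255,0.4,0,0.5,0],
  ],
)

```text
time: 10.37
position: [513.0, 2.2, 339.2]
tool_rot: [0.325, 0.0, 0.946, 0.002]
ft_force: [0.5, 1.4, 2.4]
grip_width: -0.3
grasp_force: 0.9
```

Call:
servo_tool(
  deltas=[
    [255,0.3,0,0.4,0],
    [255,0,0,0,0],
  ],
)

```text
time: 10.53
position: [512.7, 1.9, 333.6]
tool_rot: [0.324, 0.0, 0.946, 0.002]
ft_force: [-0.4, 1.1, 0.5]
grip_width: 0.3
grasp_force: 0.6
```

```bash
python3 - <<'E'
from h import *
s=get_state();print(s['position'],s['ft_force'])
im=snapshot("wrist");cv2.imwrite("pics/w4.png",im[:,:,::-1]);m=mask(im,"red");ys,xs=np.nonzero(m)
for u in(190,220,300,330):
  k=ys[xs==u]; p=(u,k.mean()); o,d=ray("wrist",p,s); print(u,p[1],(o+d*(612-o[0])/d[0]).round(1))
E
```

```text
[512.68978753   1.94013712 333.55869578] [-0.36429018  1.12526968  0.51949844]
190 233.5 [612.  -35.6 188.9]
220 230.93103448275863 [612.  -18.8 187.1]
300 223.0 [612.   25.5 182.3]
330 218.5 [612.   43.1 179.7]
```

Call:
servo_tool(
  deltas=[
    [255,0.25,0,0.32,0],
    [255,0.12,0,0.16,0],
    [255,0,0,0,0],
  ],
)

```text
time: 10.83
position: [513.0, 1.8, 328.3]
tool_rot: [0.325, 0.0, 0.946, 0.002]
ft_force: [-0.8, 1.1, 3.4]
grip_width: 0.2
grasp_force: 1.5
```

```bash
python3 - <<'E'
from h import *
s=get_state();print(s['position'],s['ft_force'])
im=snapshot("wrist");cv2.imwrite("pics/w4.png",im[:,:,::-1]);m=mask(im,"red");ys,xs=np.nonzero(m)
for u in(190,220,300,330):
  k=ys[xs==u]; p=(u,k.mean()); o,d=ray("wrist",p,s); print(u,p[1],(o+d*(612-o[0])/d[0]).round(1))
E
```

```text
[512.99462044   1.77170929 328.31634611] [-0.82738097  1.11803667  3.39954968]
190 235.0 [612.  -35.6 185. ]
220 231.43333333333334 [612.  -19.  182.6]
300 221.0 [612.   25.3 176.2]
330 214.5 [612.   43.  172.3]
```

Call:
servo_tool(
  deltas=[
    [255,-2.4,0,-3.1,0],
    [255,2.75,0,-2.16,0],
    [255,2.75,0,-2.16,0],
    [255,2.75,0,-2.16,0],
    [255,2.75,0,-2.16,0],
    [0,0,-3.5,0,0],
    [0,0,-3.5,0,0],
    [0,0,-3.5,0,0],
  ],
)

```text
time: 11.55
position: [371.9, -103.9, 368.3]
tool_rot: [0.326, -0.0, 0.945, 0.001]
ft_force: [1.7, 0.2, 0.3]
grip_width: 35.8
grasp_force: 0.0
```

Call:
servo_tool(
  deltas=[
    [0,0,-3.5,0,0],
    [0,0,-3.3,0,0],
    [0,1.6,0,2.05,0],
    [0,1.6,0,2.05,0],
    [0,0,0,0,0],
  ],
)

```text
time: 11.97
position: [370.7, -170.7, 311.4]
tool_rot: [0.321, 0.003, 0.947, 0.003]
ft_force: [-0.7, 1.5, -0.2]
grip_width: 85.7
grasp_force: 0.0
```

```bash
python3 - <<'E'
from h import *
import rig
s=get_state();print(s['qpos'],s['position'],s['tool_rot'],rig.grip_depth)
im=snapshot("wrist");cv2.imwrite("pics/w5.png",im[:,:,::-1]);print(blobs(im,"blue",60))
for x in(578,609):
  for y in(-193.5,-149.5):
    for z in(166,200): print(x,y,z,proj("wrist",(x,y,z),s).round())
print(proj("side",np.array((612,-80.,260))))
E
```

```text
[-0.75082849  0.00105084 -1.00547548  0.05602719  0.43194179 -0.6309535 ] [ 370.71293733 -170.71069366  311.36140661] [0.32141289 0.00285476 0.94692883 0.00337574] 154.70000000000002
[([195, 13, 63, 70, 2589], [227.8, 47.7]), ([470, 140, 42, 23, 808], [492.8, 150.7]), ([417, 252, 28, 8, 104], [429.0, 255.2]), ([233, 288, 52, 43, 2010], [258.5, 309.9])]
578 -193.5 166 [232. 288.]
578 -193.5 200 [231. 326.]
578 -149.5 166 [282. 288.]
578 -149.5 200 [284. 326.]
609 -193.5 166 [235. 297.]
609 -193.5 200 [234. 331.]
609 -149.5 166 [280. 296.]
609 -149.5 200 [281. 330.]
[241.76106273 154.88592034]
```

View pics/w5.png

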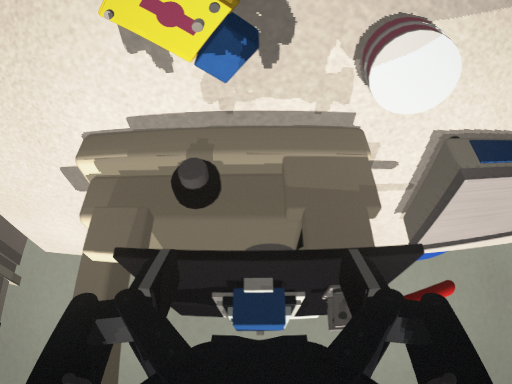

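Blue block front face at cols 233–285, rows 288–331, matching the predicted projection to about 1 px. Yellow look-alike is far off at (170,20).

Call:
servo_tool(
  deltas=[
    [0,-2.36,0,1.85,0],
    [0,-2.36,0,1.85,0],
    [0,-2.36,0,1.85,0],
    [0,0,0,0,0],
    [0,0,0,0,0],
  ],
)

```text
time: 12.43
position: [464.4, -170.8, 316.7]
tool_rot: [0.326, -0.001, 0.946, 0.001]
ft_force: [-1.2, -0.8, 0.2]
grip_width: 85.5
grasp_force: 0.0
```

```bash
python3 - <<'E'
from h import *
s=get_state();print(s['position'],s['tool_rot'],s['ft_force'])
q=s["tool_rot"];R=Ro.from_quat([*q[1:],q[0]]).as_matrix();print(R.round(3))
d=np.array([584,-170.9,190])-(s['position']+R[:,2]*160);print(d,"tool",R.T@d)
im=snapshot("wrist");cv2.imwrite("pics/w6.png",im[:,:,::-1]);print(blobs(im,"blue",60))
for z in(166,200):
  for y in(-193,-149): print(proj("wrist",(578,y,z),s))
E
```

```text
[ 464.35734746 -170.79836374  316.67656083] [ 3.25609817e-01 -9.14763999e-04  9.45502819e-01  1.35234924e-03] [-1.23504896 -0.82035512  0.24237598]
[[-0.788 -0.003  0.616]
 [-0.001  1.     0.003]
 [-0.616  0.002 -0.788]]
[21.12624835 -0.60611823 -0.60410704] tool [-16.27404622  -0.66245008  13.48210939]
[([218, 231, 81, 68, 4988], [257.9, 266.1]), ([424, 232, 46, 18, 432], [443.2, 239.4])]
[220.76752234 234.4088854 ]
[294.32791242 234.45594677]
[217.56241646 289.42568386]
[297.41779381 289.48512132]
```

Call:
servo_tool(
  deltas=[
    [0,-0.8,-0.05,0.65,0],
    [0,-0.8,0,0.65,0],
    [0,0,0,0,0],
    [150,0,0,0,0],
    [150,0,0,0,0],
    [150,0,0,0,0],
    [200,0,0,0,0],
    [200,0,0,0,0],
  ],
  squeeze=90,
)

```text
time: 13.15
position: [483.2, -171.7, 314.9]
tool_rot: [0.325, 0.001, 0.946, 0.002]
ft_force: [-2.5, -0.2, 3.8]
grip_width: 42.3
grasp_force: 91.9
```

Call:
servo_tool(
  deltas=[
    [220,0,0,0,0],
    [220,0,0,0,0],
    [220,0,0,0,0],
  ],
)

```text
time: 13.4
position: [483.2, -171.7, 314.9]
tool_rot: [0.325, 0.001, 0.946, 0.001]
ft_force: [-5.7, 0.2, 5.3]
grip_width: 42.1
grasp_force: 92.4
```

```bash
python3 - <<'E'
from h import *
s=get_state();print(s)
im=snapshot("side");w=snapshot("wrist")
o=np.zeros((400,800,3),np.uint8);o[:280,:280]=cv2.resize(im[90:220,180:310,::-1],(280,280),interpolation=2);o[:384,288:]=w[:,:,::-1]
cv2.imwrite("pics/c7.png",o)
E
```

```text
{'time': 13.4, 'qpos': array([-0.57188855,  0.1734855 , -0.80994357,  0.00858596,  0.34120631,
       -0.4680242 ]), 'joint_velocities': array([-5.43709462e-04, -5.89625590e-04,  2.01327164e-03,  8.84951547e-05,
        1.82285423e-05, -6.59833919e-04]), 'tau': array([ 6.49344195e-01, -3.06952822e+01,  2.38371724e+01, -4.79471192e+00,
        8.73226728e-01,  2.25975760e-03]), 'position': array([ 483.21430509, -171.67448137,  314.90400247]), 'tool_rot': array([3.24903668e-01, 6.44520747e-04, 9.45745726e-01, 1.48786762e-03]), 'ft_force': array([-5.66865391,  0.15759804,  5.32926292]), 'torque': array([0.15841905, 0.7439871 , 0.0791519 ]), 'grasp_force': 92.37774610519409, 'grip_width': 42.12791346309984}
```

View pics/c7.png

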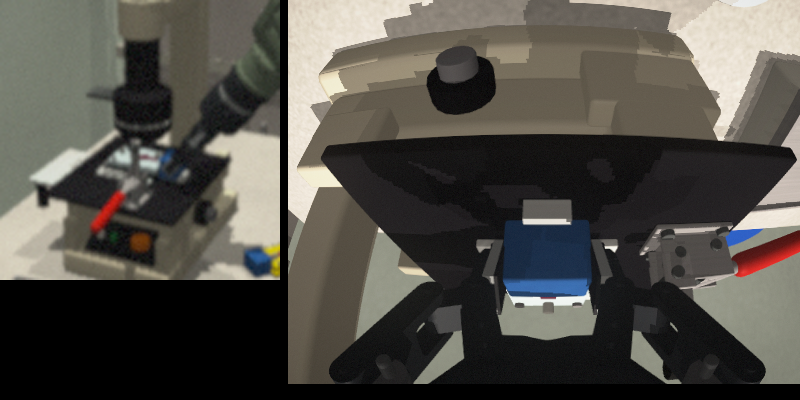

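Block (crop 548,258) sits between both pads, clamp still open. Lift 18 mm, then look at state.

Call:
servo_tool(
  deltas=[
    [220,-0.3,0,-0.4,0],
    [220,-0.4,0,-0.5,0],
    [220,-0.4,0,-0.5,0],
    [220,0,0,0,0],
    [220,0,0,0,0],
  ],
)

```text
time: 13.92
position: [483.7, -171.8, 333.1]
tool_rot: [0.325, 0.0, 0.946, 0.001]
ft_force: [0.7, -0.2, -3.1]
grip_width: 42.2
grasp_force: 91.6
```

```bash
python3 - <<'E'
from h import *
s=get_state();print(s['position'],s['ft_force'],s['torque'],s['grip_width'],s['grasp_force'])
im=snapshot("wrist");cv2.imwrite("pics/w8.png",im[:,:,::-1]);print(blobs(im,"blue",60))
im=snapshot("side");print(blobs(im,"blue",30))
E
```

```text
[ 483.72229854 -171.80786598  333.12691831] [ 0.65595765 -0.21607203 -3.08788154] [-0.00181961  1.00589146 -0.00428787] 42.150618547670234 91.60477995872498
[([215, 220, 89, 77, 6436], [258.9, 258.0]), ([435, 222, 34, 13, 180], [446.6, 225.8])]
[([270, 23, 27, 7, 158], [283.4, 25.4]), ([322, 174, 9, 9, 44], [325.7, 177.7]), ([294, 206, 11, 12, 102], [299.1, 211.0]), ([213, 243, 27, 50, 237], [225.6, 268.4]), ([0, 279, 18, 49, 626], [6.7, 302.0])]
```

Call:
servo_tool(
  deltas=[
    [220,1.2,0,-0.95,0],
    [220,2.05,0,-1.6,0],
    [220,2.05,0,-1.6,0],
    [220,2.05,0,-1.6,0],
    [220,2.05,0,-1.6,0],
    [220,0.9,0,-0.7,0],
    [220,0,0,0,0],
  ],
)

```text
time: 14.6
position: [350.6, -171.0, 331.9]
tool_rot: [0.324, 0.002, 0.946, 0.002]
ft_force: [0.7, 0.6, -1.7]
grip_width: 42.4
grasp_force: 92.1
```

Call:
servo_tool(
  deltas=[
    [220,-1.0,0,-1.3,0],
    [220,-1.6,0,-2.05,0],
    [220,-1.6,0,-2.05,0],
    [220,-1.0,0,-1.3,0],
    [220,0,0,0,0],
  ],
)

```text
time: 15.02
position: [354.4, -173.2, 421.7]
tool_rot: [0.328, -0.001, 0.945, -0.001]
ft_force: [1.5, -0.7, -1.5]
grip_width: 42.4
grasp_force: 92.1
```

```bash
python3 - <<'E'
from h import *
s=get_state();print(s['position'],s['tool_rot'],s['qpos'],s['ft_force'],s['grip_width'])
im=snapshot("wrist");cv2.imwrite("pics/w9.png",im[:,:,::-1]);print(blobs(im,"blue",60))
E
```

```text
[ 354.44814695 -173.24016307  421.71427741] [ 3.27933128e-01 -7.78990490e-04  9.44700030e-01 -1.05383535e-03] [-0.79291795 -0.20456607 -0.83696677  0.43148738  0.45600597 -0.67450458] [ 1.47414531 -0.68188399 -1.50731179] 42.43066793233201
[([218, 0, 45, 35, 1027], [240.2, 13.9]), ([8, 19, 38, 26, 799], [25.9, 31.7]), ([438, 93, 74, 20, 1025], [475.9, 102.2]), ([388, 215, 70, 24, 1063], [419.8, 225.9]), ([215, 220, 89, 77, 6463], [258.8, 258.0])]
```

Call:
servo_tool(
  deltas=[
    [220,0,1.5,0,0],
    [220,0,2.8,0,0],
    [220,0,2.8,0,0],
    [220,0,2.8,0,0],
    [220,0,2.8,0,0],
    [220,0,2.8,0,0],
    [220,0,2.0,0,0],
  ],
)

```text
time: 15.65
position: [351.6, 5.1, 416.0]
tool_rot: [0.324, 0.0, 0.946, 0.003]
ft_force: [-1.0, -1.1, -3.0]
grip_width: 42.3
grasp_force: 92.3
```

Call:
servo_tool(
  deltas=[
    [220,-1.3,2.8,1.0,0],
    [220,-1.3,2.8,1.0,0],
    [220,-1.3,2.8,1.0,0],
    [220,-1.3,2.8,1.0,0],
    [220,-1.3,2.8,1.0,0],
    [220,-1.3,2.8,1.0,0],
    [220,-1.0,2.0,0.8,0],
    [220,0,0,0,0],
  ],
)

```text
time: 16.32
position: [465.4, 194.6, 417.1]
tool_rot: [0.324, -0.002, 0.946, 0.003]
ft_force: [0.5, 0.5, -1.6]
grip_width: 42.3
grasp_force: 92.7
```

```bash
python3 - <<'E'
from h import *
s=get_state();print(s['position'],s['tool_rot'],s['qpos'],s['ft_force'],s['grip_width'])
im=snapshot("wrist");cv2.imwrite("pics/w10.png",im[:,:,::-1]);print(blobs(im,"blue",60))
q=s["tool_rot"];R=Ro.from_quat([*q[1:],q[0]]).as_matrix();d=np.array([469,196,235])-s['position'];print(d,R.T@d,R.round(3))
cv2.imwrite("pics/s10.png",snapshot("side")[:,:,::-1])
o=np.zeros((384,800,3),np.uint8);o[:,:512]=im[:,:,::-1];a=cv2.imread("pics/s10.png")[80:330,120:320];o[:360,512:]=cv2.resize(a,(288,360),interpolation=2);cv2.imwrite("pics/c10.png",o)
E
```

```text
[465.44297279 194.60662976 417.12471662] [ 0.32404938 -0.0018642   0.946033    0.0031748 ] [ 0.29402946  0.00880815 -0.68872688  0.23266951 -0.17162215  0.23303357] [ 0.51535506  0.49064138 -1.56837326] 42.274308905724865
[([156, 0, 196, 22, 1417], [231.9, 6.1]), ([308, 197, 87, 37, 2614], [349.3, 213.1]), ([215, 225, 89, 72, 5487], [259.8, 263.5])]
[   3.55702721    1.39337024 -182.12471662] [108.85495885   0.49949791 146.06284525] [[-0.79  -0.006  0.613]
 [-0.001  1.     0.007]
 [-0.613  0.005 -0.79 ]]
```

View pics/c10.png

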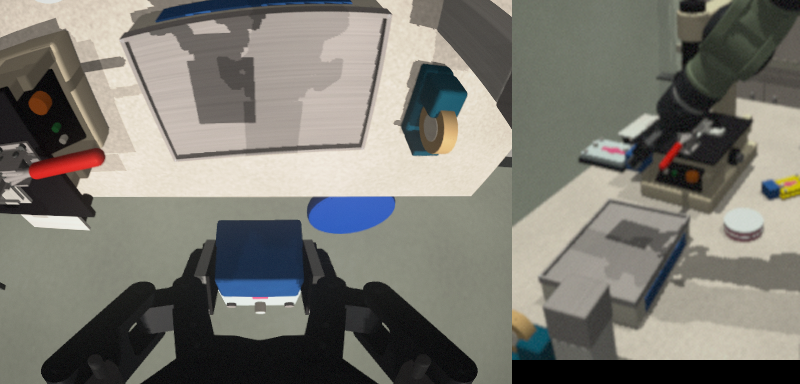

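The chamber is held level and the warmer (wrist 260,80) is clear ahead and below; descend.

Call:
servo_tool(
  deltas=[
    [220,1.2,0,1.6,0],
    [220,2.0,0,2.7,0],
    [220,2.0,0,2.7,0],
    [220,2.0,0,2.7,0],
    [220,2.0,0,2.7,0],
    [220,1.0,0,1.35,0],
    [220,0.5,0,0.65,0],
    [220,0,0,0,0],
  ],
)

```text
time: 17.08
position: [465.6, 190.1, 236.3]
tool_rot: [0.321, 0.001, 0.947, 0.0]
ft_force: [0.0, 0.7, -2.8]
grip_width: 42.2
grasp_force: 92.6
```

Call:
servo_tool(
  deltas=[
    [220,0,0,0,0],
    [220,0,0,0,0],
  ],
)

```text
time: 17.25
position: [468.0, 191.2, 240.4]
tool_rot: [0.325, 0.001, 0.946, 0.002]
ft_force: [-0.4, -0.0, -1.5]
grip_width: 42.4
grasp_force: 92.6
```

```bash
python3 - <<'E'
from h import *
s=get_state();print(s['position'],s['tool_rot'],s['ft_force'],s['torque'])
q=s["tool_rot"];R=Ro.from_quat([*q[1:],q[0]]).as_matrix();d=np.array([469,196,215])-s['position'];print(d,R.T@d)
im=snapshot("wrist");print(blobs(im,"blue",60))
E
```

```text
[468.00752641 191.21433085 240.37367614] [3.25231696e-01 9.07376019e-04 9.45632597e-01 1.58501107e-03] [-0.43564188 -0.03295872 -1.46358744] [ 0.02096632  0.96756273 -0.00761099]
[  0.99247359   4.78566915 -25.37367614] [14.83789342  4.69527918 20.62770821]
[([92, 78, 342, 66, 13063], [263.1, 105.3]), ([215, 220, 89, 77, 6338], [258.7, 258.3])]
```

Call:
servo_tool(
  deltas=[
    [220,0.3,0,0.4,0],
    [220,0.3,0,0.4,0],
    [220,0.3,0,0.4,0],
    [220,0.3,0,0.38,0],
    [220,0,0,0,0],
    [220,0,0,0,0],
  ],
)

```text
time: 17.8
position: [467.8, 191.6, 219.3]
tool_rot: [0.324, 0.0, 0.946, 0.001]
ft_force: [-0.3, 0.1, -3.0]
grip_width: 42.0
grasp_force: 92.6
```

Call:
servo_tool(
  deltas=[
    [220,0.12,0,0.16,0],
    [220,0,0,0,0],
  ],
)

```text
time: 17.97
position: [468.2, 191.7, 217.8]
tool_rot: [0.325, 0.0, 0.946, 0.002]
ft_force: [0.3, -0.0, -2.9]
grip_width: 42.3
grasp_force: 92.6
```

Call:
servo_tool(
  deltas=[
    [220,0.12,0,0.16,0],
    [220,0,0,0,0],
  ],
)

```text
time: 18.13
position: [468.2, 191.7, 215.8]
tool_rot: [0.325, 0.0, 0.946, 0.002]
ft_force: [-0.5, 0.1, -1.9]
grip_width: 42.8
grasp_force: 92.6
```

Call:
servo_tool(
  deltas=[
    [220,0.06,0,0.08,0],
    [220,0,0,0,0],
  ],
)

```text
time: 18.3
position: [468.3, 191.7, 215.0]
tool_rot: [0.325, 0.001, 0.946, 0.002]
ft_force: [-0.7, -0.2, -1.7]
grip_width: 42.3
grasp_force: 92.6
```

Call:
servo_tool(
  deltas=[
    [220,0.06,0,0.08,0],
    [220,0,0,0,0],
  ],
)

```text
time: 18.47
position: [468.5, 191.8, 214.7]
tool_rot: [0.326, 0.001, 0.945, 0.002]
ft_force: [-3.4, -0.7, 5.0]
grip_width: 41.8
grasp_force: 93.7
```

Call:
servo_tool(
  deltas=[
    [220,0.06,0,0.08,0],
    [220,0,0,0,0],
  ],
)

```text
time: 18.63
position: [468.6, 191.8, 214.5]
tool_rot: [0.327, 0.001, 0.945, 0.002]
ft_force: [-8.7, -1.6, 12.2]
grip_width: 42.0
grasp_force: 94.9
```

Call:
servo_tool(
  deltas=[
    [220,-0.07,0,-0.1,0],
    [220,0,0,0,0],
    [150,0,0,0,0],
    [110,0,0,0,0],
    [60,0,0,0,0],
    [0,0,0,0,0],
    [0,0,0,0,0],
    [0,0,0,0,0],
  ],
  squeeze=30,
)

```text
time: 19.3
position: [468.4, 191.7, 214.2]
tool_rot: [0.325, 0.001, 0.946, 0.002]
ft_force: [-0.1, -0.3, -0.3]
grip_width: 85.1
grasp_force: 0.0
```

Call:
servo_tool(
  deltas=[
    [0,0,0,0,0],
    [0,0,0,0,0],
    [0,0,0,-1,0],
    [0,0,0,-2,0],
    [0,0,0,-3,0],
    [0,0,0,-3,0],
    [0,0,0,-3,0],
    [0,0,0,0,0],
  ],
)

```text
time: 19.97
position: [393.0, 191.7, 312.3]
tool_rot: [0.327, 0.0, 0.945, 0.003]
ft_force: [0.6, 0.1, 0.1]
grip_width: 85.2
grasp_force: 0.0
```

```bash
python3 - <<'E'
from h import *
s=get_state();print(s['position'],s['ft_force'],s['grip_width'])
o=np.zeros((384,800,3),np.uint8);o[:,:512]=snapshot("wrist")[:,:,::-1];o[:360,512:]=cv2.resize(snapshot("side")[80:330,120:320,::-1],(288,360),interpolation=2);cv2.imwrite("pics/c11.png",o)
E
```

```text
[392.97757306 191.66829188 312.30758546] [0.62282504 0.11099983 0.08802009] 85.18020745833532
```

View pics/c11.png

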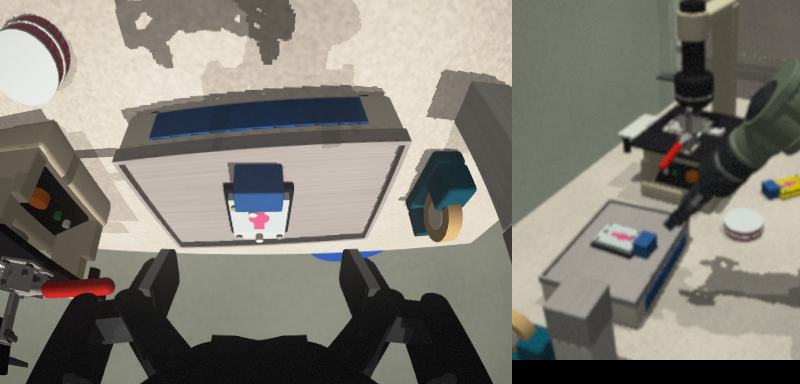

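The chamber (wrist 258,203) lies flat on the plate, well inside the rim, with the gripper clear. The handle (78,288) is still down and the clamp open.

```bash
python3 -c "
from rig import *
print(hand_in())"
```

```text
the job is handed in; nothing more can be done
None
```

The flow chamber lies flat and right way up on the warming plate, inside its rim and released. The clamp is open, and the job is handed in; no verdict came back.

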